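Tea glasses to their saucers on the okey table

ROBOT

A 6-joint arm with a two-finger parallel gripper is mounted at the origin on the work surface. World frame = base frame: x ahead of the robot, y to its left, z up, the work surface at z = 0. Lengths are in mm, angles in rad, forces in N, time in s.
With the tool pointing down it reaches from about 300 to 775 mm from the base axis. Payload 14.6 kg.
Tool frame: the origin (TCP) lies on the front face of the gripper's body, between the roots of the fingers; the fingertips stand 97 mm ahead of it and the grasp point (between the pads) lies 78 mm ahead of it; z points along the fingers, y is the line along which they close (so a half turn about z gives the same grasp; the last joint's range is limited). The gripper opens to 94 mm and grips with 3 to 60 N. Pads are 16 mm wide; open, the fingers measure 119 mm over their backs; the gripper's body (75 mm by 177 mm) begins 78 mm behind the grasp point.
Start: joints at [-1.283, 0.3, 1.521, -0, 1.321, -0.067], TCP at [191.064, -515.737, 302.646] pointing down, gripper open.
Joint ranges: [-3.03, 3.03], [-0.79, 2.21], [0.23, 2.52], [-1.04, 4.18], [0, 3.07], [-2.55, 2.55]. Speed limits (rad/s): [2.22, 2.22, 2.57, 3.14, 3.14, 3.14].

INTERFACE

Orientations are given as [roll, pitch, yaw] about the fixed x, y, z axes, in that order (R = Rz(yaw) Ry(pitch) Rx(roll)).
In Python, from cell import * gives the robot as it stands.
- The arm moves only by the tool carry_out, never from a script. Its arguments are lists of equal length, an entry for each row: "slide": the shift along the world's x, y, z scaled (see below), a list of three; "dr": the turn, a rotation vector about the world's x, y, z scaled (see below), a list of three; "gripper": the opening in per cent of the stroke, from 0 (shut) to 100 (fully open). A call has 1 to 10 rows; each row is the pose to reach, as a shift and turn from the pose commanded when the call began, turning the shorter way round; what a row does not reach only later rows make up. The controller multiplies each number of a shift by 0.25 m and each number of a turn by 360 degrees. A row lasts 1/12 s, in which the tool goes at most 41.7 mm and 7.16 degrees, less where a joint would pass 70% of its speed; a pose out of reach is approached as far as the arm can. A call with a number of a shift or a turn outside -1 to 1 is refused whole. A call with a gripper value outside its range is refused whole. The fingers move at their own pace and stop on an object; "newtons" is the grip in N (left out, the last holds). Time passes only in rows, so rows that repeat a pose let the fingers close. It gives the time, the measured TCP pose, the force, the opening and the grip force at its end, in the units of the state.
- read_state(): the state, without advancing time (a new reading comes with each control period).
- camera(name): name is "side" or "top" or "wrist"; returns the picture (420x560x3 uint8, red, green, blue); there is no depth.
- camera_model(name): a dict with "vfov" (degrees; the focal length in pixels is half the picture's height over the tangent of half this angle, whatever the lens; pixels are square), "cx", "cy" (the principal point, pixels), "k1" (the pictures are not rectified: a ray, as slopes to the right and down, at radius r is drawn at 1 + k1 r^2 times it, then the intrinsics apply), "R" (3x3) and "t" (3): a world point X has camera coordinates R X + t. Camera axes: x right, y down, z forward; pixel columns grow to the right and rows downward; lengths in mm; the calibration is good to about 2 mm. A picture is of the moment at which its call begins: read the wrist's pose just before it. camera_model takes no time and is no camera call; for the wrist camera it gives the pose at the moment of the call.
- sign_off(): hands the job in; it is judged then, once.
The state is a dict: "clock": time; "joints": joint angles; "qd": joint speeds; "effort": joint torques, N m; "eef_pos": TCP position; "eef_rot": TCP orientation; "wrist_force": force on the tool from outside, world axes, zero at the start; "moment": the same for the moment, N m; "finger_gap": finger opening in mm; "finger_force": force on a finger pad.
Only numpy, scipy, OpenCV 4.12 (cv2) and the standard library are available. Lean on these libraries where they do the work, as an engineer would, in place of code of your own. Each camera call takes 0.05 s, during which the arm holds its last target. There are 200 camera calls.

TASK

Set out the round of tea for the four okey players: take the four waisted tea glasses from the waiter's tray and stand each one, upright and gently, in the middle of the saucer of its own colour on the tea rail. Keep the glasses upright on the way, leave the saucers where they lie, and do not disturb the straight water tumbler or the ashtray.

Things in the scene. Friction and masses are not known exactly. Their poses are not given: they have to be found in the camera images.
- glass_red: Clear waisted tea glass, gilt rim, broad red band below it, red foot seen through the mouth; on a steel tray (floor 3 mm, edge 10 mm). 88 mm high, 110 g; foot 40 mm wide, belly 53 at 24 up, waist 41 at 48 up; upper cup 50 wide at 64 up, 52 at rim: hold it there (lower, fingers meet the saucer's rim). Neighbours 90 mm or more off, centre to centre. Origin: centre of foot's underside, z up.
- glass_yellow: Clear waisted tea glass, gilt rim, broad yellow band below it, yellow foot seen through the mouth; on a steel tray (floor 3 mm, edge 10 mm). 88 mm high, 110 g; foot 40 mm wide, belly 53 at 24 up, waist 41 at 48 up; upper cup 50 wide at 64 up, 52 at rim: hold it there (lower, fingers meet the saucer's rim). Neighbours 90 mm or more off, centre to centre. Origin: centre of foot's underside, z up.
- glass_blue: Clear waisted tea glass, gilt rim, broad blue band below it, blue foot seen through the mouth; on a steel tray (floor 3 mm, edge 10 mm). 88 mm high, 110 g; foot 40 mm wide, belly 53 at 24 up, waist 41 at 48 up; upper cup 50 wide at 64 up, 52 at rim: hold it there (lower, fingers meet the saucer's rim). Neighbours 90 mm or more off, centre to centre. Origin: centre of foot's underside, z up.
- glass_black: Clear waisted tea glass, gilt rim, broad black band below it, black foot seen through the mouth; on a steel tray (floor 3 mm, edge 10 mm). 88 mm high, 110 g; foot 40 mm wide, belly 53 at 24 up, waist 41 at 48 up; upper cup 50 wide at 64 up, 52 at rim: hold it there (lower, fingers meet the saucer's rim). Neighbours 90 mm or more off, centre to centre. Origin: centre of foot's underside, z up.
- saucer_red: Loose saucer, broad red rim, flat white middle, one of a row about 130 mm apart on the tea rail (rosewood tray 560 x 130 mm, board 14 mm thick, brass edges 20 mm above the table; its 30 mm high housing lies on the robot's side). 106 mm wide, 16 mm high at the rim, 140 g; the flat middle is 64 mm wide, its top 5 mm above the origin. Origin: centre of its underside, z up.
- saucer_yellow: Loose saucer, broad yellow rim, flat white middle, one of a row about 130 mm apart on the tea rail (rosewood tray 560 x 130 mm, board 14 mm thick, brass edges 20 mm above the table; its 30 mm high housing lies on the robot's side). 106 mm wide, 16 mm high at the rim, 140 g; the flat middle is 64 mm wide, its top 5 mm above the origin. Origin: centre of its underside, z up.
- saucer_blue: Loose saucer, broad blue rim, flat white middle, one of a row about 130 mm apart on the tea rail (rosewood tray 560 x 130 mm, board 14 mm thick, brass edges 20 mm above the table; its 30 mm high housing lies on the robot's side). 106 mm wide, 16 mm high at the rim, 140 g; the flat middle is 64 mm wide, its top 5 mm above the origin. Origin: centre of its underside, z up.
- saucer_black: Loose saucer, broad black rim, flat white middle, one of a row about 130 mm apart on the tea rail (rosewood tray 560 x 130 mm, board 14 mm thick, brass edges 20 mm above the table; its 30 mm high housing lies on the robot's side). 106 mm wide, 16 mm high at the rim, 140 g; the flat middle is 64 mm wide, its top 5 mm above the origin. Origin: centre of its underside, z up.
- tumbler: Straight-sided water tumbler, 60 mm wide at the rim, 53 mm at the foot and 96 mm high, clear with a blue band at mid-height, no gilt rim; it stands among the tea glasses on the waiter's tray and stays there. Origin: centre of its underside; z up.
- ashtray: Turquoise ceramic ashtray, round, 112 mm wide and 30 mm high, on the table to the robot's left beyond the end of the rail; it stays there. Origin: centre of its underside; z up.
Things that resemble listed ones, but are neither listed nor needed, are in the scene too. Several things have the shape of the saucer_yellow; the one meant has the colours described above.

How it is judged:
By the outcome, as a careful person would: the job done as asked, in the order asked, and still so for the second after the job is handed in, with the robot touching nothing.
It also fails if it takes over 102 s, if anything falls off the work surface, if the arm or the gripper's body presses on something with over 40 N, if the wrist force passes 120 N, or if a joint passes its speed limit or range.

## Working session

There is one attempt and no reset: what is moved stays moved. The work goes in short steps, Python scripts to look and compute and a tool call to move; the robot and the scene stay as the last step left them, time stands still between calls to the robot, and variables do not carry over. Pictures are saved under pics/ and viewed, at most 14 in all, crops included, and the job is handed in when it is done.

Besides the shell and the picture viewer there is one more tool, called after "Emit:" as a command line: name --argument value ..., lists and objects as JSON in quotes. carry_out: Moves the arm, as the interface text tells. Its arguments: {"type":"object","properties":{"slide":{"type":"array","items":{"type":"array","items":{"type":"number","minimum":-1,"maximum":1}}},"dr":{"type":"array","items":{"type":"array","items":{"type":"number","minimum":-1,"maximum":1}}},"gripper":{"type":"array","items":{"type":"number"}},"newtons":{"type":"number"}},"required":["slide","dr","gripper"]}

```bash
mkdir -p pics; ls; cat > h.py <<'E'
from cell import *
import numpy as np, cv2
def ray(m,u,v,shape=(420,560)):
    f=shape[0]/2/np.tan(np.radians(m["vfov"])/2)
    x,y=(u-m["cx"])/f,(v-m["cy"])/f
    rd=np.hypot(x,y); r=rd
    for _ in range(20): r=rd/(1+m["k1"]*r*r)
    s=r/rd if rd>0 else 1
    R=np.array(m["R"]);t=np.array(m["t"])
    return -R.T@t, R.T@np.array([x*s,y*s,1])
def onz(m,u,v,z):
    o,d=ray(m,u,v); return (o+d*(z-o[2])/d[2])[:2]
def save(n,f):
    im=camera(n); cv2.imwrite(f,im[:,:,::-1]); return im
E
python3 - <<'E'
from h import *
print(read_state())
for n in("top","side","wrist"):
    save(n,f"pics/{n}0.png"); print(n,camera_model(n))
t=cv2.imread("pics/top0.png"); cv2.imwrite("pics/top0b.png",cv2.resize(t,(800,600),interpolation=cv2.INTER_CUBIC))
E
```

```text
pics
{'clock': 0.0, 'joints': array([-1.28258244e+00,  3.00480582e-01,  1.52156390e+00, -3.00343776e-05,
        1.32074402e+00, -6.66207751e-02]), 'qd': array([-5.27136800e-04, -1.82610014e-03,  8.81791227e-05, -1.42963229e-03,
       -1.00398488e-04,  1.02508079e-03]), 'effort': array([-3.50851406e-04, -5.31807554e+01, -3.52737880e+01,  7.08269281e-02,
        2.43939960e-02, -8.35335845e-05]), 'eef_pos': array([ 191.02782602, -515.59752966,  302.08834122]), 'eef_rot': array([-3.14039752e+00, -5.05827492e-05,  3.54842083e-01]), 'wrist_force': array([-0.34150938,  0.53998098, -0.17794817]), 'moment': array([ 0.0073083 , -0.04503188,  0.04247095]), 'finger_force': 0.0, 'finger_gap': 94.02326708179227}
top {'vfov': 54.443355794726436, 'cx': 279.94298897218226, 'cy': 209.5092376216003, 'k1': 0.0026004745565355323, 'R': array([[ 0.02191767, -0.99904283,  0.03785561],
       [-0.99713533, -0.02458626, -0.07153076],
       [ 0.07239302, -0.03617938, -0.99671977]]), 't': array([-57.70352721, 495.89592062, 996.19934838])}
side {'vfov': 48.43401748210837, 'cx': 277.7133684235372, 'cy': 212.57571202383687, 'k1': 0.043404154982219244, 'R': array([[-0.79751774, -0.60295475,  0.02027367],
       [-0.36427658,  0.45449081, -0.81285957],
       [ 0.48090334, -0.65565515, -0.58210678]]), 't': array([ 395.24028515,  235.33511523, 1134.8799579 ])}
wrist {'vfov': 61.4705854064775, 'cx': 283.9061760444656, 'cy': 212.7987027454457, 'k1': -0.027216039653291085, 'R': array([[ 3.49034601e-01, -9.37109736e-01, -4.36230648e-04],
       [-9.07687761e-01, -3.38191790e-01,  2.48453701e-01],
       [-2.32975912e-01, -8.63229771e-02, -9.68643675e-01]]), 't': array([-550.5902217 ,  -25.51213756,  390.14035741])}
```

View pics/top0b.png

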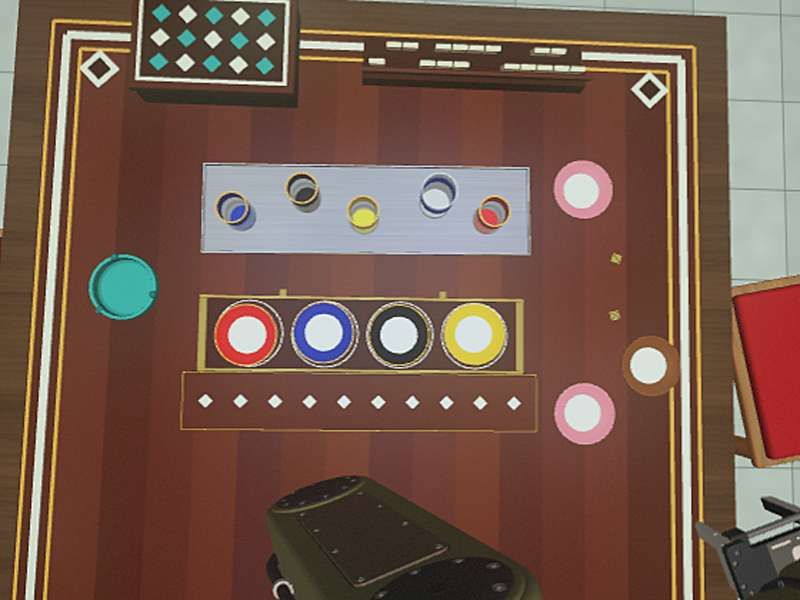

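View pics/side0.png

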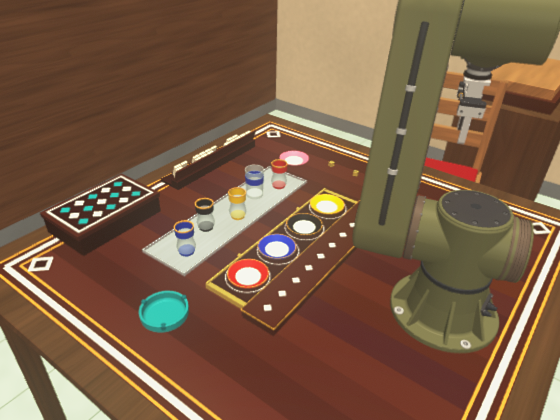

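Top view (800x600 px): the glasses with gilt rims are blue (233,208), black (302,188), yellow (363,212) and red (493,212). The tumbler, which has no gilt rim, is at (438,195). The rail saucers are red (247,334), blue (323,333), black (399,335) and yellow (474,335). The pink saucers (583,190), (584,413) and the brown one (648,365) are decoys.

```bash
cat > a.py <<'E'
from h import *
im=cv2.imread("pics/top0.png"); m=camera_model("top")
hsv=cv2.cvtColor(im,cv2.COLOR_BGR2HSV); s=.7
for n,(x,y) in dict(red=(247,334),blue=(323,333),black=(399,335),yellow=(474,335)).items():
    x*=s;y*=s
    w=((hsv[:,:,1]<60)&(hsv[:,:,2]>170)).astype(np.uint8)
    k=cv2.connectedComponentsWithStats(w); l=k[1][int(y),int(x)]
    c=k[3][l]; print("saucer",n,c.round(1),k[2][l][4],onz(m,*c,19).round(1))
for n,(x,y) in dict(red=(493,212),blue=(233,208),black=(302,188),yellow=(363,212),tumbler=(438,195)).items():
    print("glass",n,onz(m,x*s,y*s,91).round(1))
print("ash",onz(m,123*s,287*s,30))
for a in [(200,296),(523,299),(523,372),(198,370),(203,163),(531,167),(530,255),(201,251)]: print(a,onz(m,a[0]*s,a[1]*s,15).round())
c=im[105:190,120:380]; cv2.imwrite("pics/crop1.png",cv2.resize(c,None,fx=3,fy=3,interpolation=cv2.INTER_CUBIC))
E
python3 a.py
```

```text
saucer red [172.6 234. ] 537 [430.5 215.8]
saucer blue [226.1 232.2] 538 [437.7  85.4]
saucer black [278.6 234.1] 524 [436.  -44.2]
saucer yellow [330.9 233.5] 523 [ 440.4 -174.2]
glass red [ 639.5 -193.4]
glass blue [633.1 229.7]
glass black [669.6 119.9]
glass yellow [633.   19.8]
glass tumbler [ 665.  -102.3]
ash [505.5988805  423.57522859]
(200, 296) [495. 299.]
(523, 299) [ 503. -263.]
(523, 372) [ 376. -264.]
(198, 370) [368. 296.]
(203, 163) [728. 304.]
(531, 167) [ 741. -276.]
(530, 255) [ 582. -275.]
(201, 251) [573. 301.]
```

View pics/crop1.png

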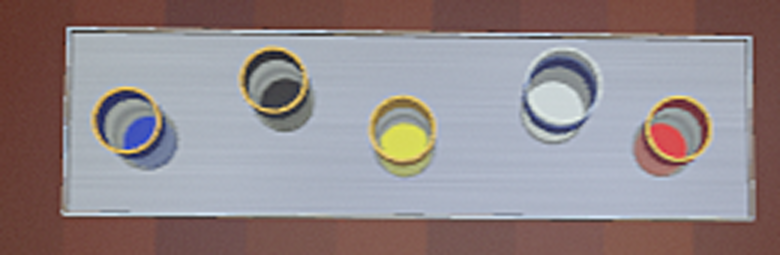

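The glass choices are confirmed by gilt rims and foot colours; the tumbler (crop 562,95) is the one without gilt. Next I move to look from close by.

Emit:
carry_out --slide '[[0.05,0.04,0],[0.15,0.12,0],[0.3,0.24,0],[0.45,0.36,0],[0.6,0.48,0],[0.72,0.6,0],[0.84,0.7,0],[0.95,0.8,0],[0.98,0.8,0],[0.98,0.8,0]]' --dr '[[0,0,0.0194],[0,0,0.0387],[0,0,0.058],[0,0,0.0774],[0,0,0.0968],[0,0,0.1161],[0,0,0.1355],[0,0,0.1548],[0,0,0.174],[0,0,0.1935]]' --gripper '[100,100,100,100,100,100,100,100,100,100]'

```text
clock: 0.98
eef_pos: [438.7, -313.3, 302.4]
eef_rot: [3.141, -0.001, 1.58]
wrist_force: [-0.4, -0.5, -0.8]
finger_gap: 94.2
finger_force: 0.0
```

Emit:
carry_out --slide '[[0.12,0.1,0],[0.25,0.22,0],[0.4,0.35,0],[0.55,0.5,0],[0.7,0.62,0],[0.8,0.7,0],[0.82,0.74,0],[0.82,0.74,0]]' --dr '[[0,0,0],[0,0,0],[0,0,0],[0,0,0],[0,0,0],[0,0,0],[0,0,0],[0,0,0]]' --gripper '[100,100,100,100,100,100,100,100]'

```text
clock: 1.65
eef_pos: [643.5, -126.4, 301.4]
eef_rot: [-3.141, -0.001, 1.575]
wrist_force: [-0.1, -0.8, -0.4]
finger_gap: 93.8
finger_force: 0.0
```

```bash
python3 - <<'E'
from h import *
import pickle
s=read_state(); print(s['clock'],s['eef_pos'],s['eef_rot'],s['wrist_force'])
m=camera_model("wrist"); save("wrist","pics/w1.png"); pickle.dump(m,open("w1.pkl","wb"))
E
```

```text
1.65 [ 643.54676503 -126.40307441  301.40629297] [-3.14073045e+00 -9.79518194e-04  1.57500307e+00] [-0.10584514 -0.77063504 -0.36845363]
```

View pics/w1.png

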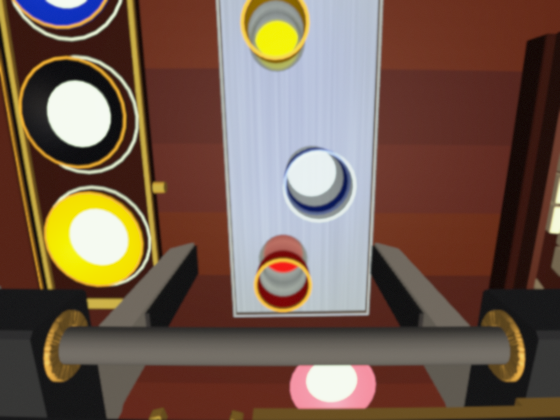

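Wrist view: red glass rim at (283,285), tumbler (318,184), yellow glass rim (275,25), yellow saucer middle (98,236), black saucer middle (79,113).

```bash
cat > fit.py <<'E'
from h import *
def rim(im,m,guess,z=91,r=60,erode=True):
    """gilt rim near guessed pixel -> ellipse centre in world, via hull of gold mask"""
    hsv=cv2.cvtColor(im,cv2.COLOR_RGB2HSV)
    g=cv2.inRange(hsv,(12,120,110),(24,255,255))
    roi=np.zeros_like(g); cv2.circle(roi,tuple(int(v) for v in guess),r,255,-1); g&=roi
    n,l,st,_=cv2.connectedComponentsWithStats(g,connectivity=8)
    k=1+np.argmax(st[1:,4]); p=np.argwhere(l==k)[:,::-1].astype(np.float32)
    h=cv2.convexHull(p)[:,0]
    w=np.array([onz(m,u,v,z) for u,v in h],np.float32)   # circle in world
    A=np.c_[2*w,np.ones(len(w))]; s=np.linalg.lstsq(A,(w**2).sum(1),rcond=None)[0]
    return s[:2].round(1),"r",round(float(np.sqrt(s[2]+s[0]**2+s[1]**2)),1),st[k].tolist()
def white(im,m,guess,z=19):
    hsv=cv2.cvtColor(im,cv2.COLOR_RGB2HSV)
    g=cv2.inRange(hsv,(0,0,170),(179,60,255))
    n,l,st,c=cv2.connectedComponentsWithStats(g); k=l[int(guess[1]),int(guess[0])]
    p=np.argwhere(l==k)[:,::-1].astype(np.float32); h=cv2.convexHull(p)[:,0]
    w=np.array([onz(m,u,v,z) for u,v in h],np.float32)
    A=np.c_[2*w,np.ones(len(w))]; s=np.linalg.lstsq(A,(w**2).sum(1),rcond=None)[0]
    return s[:2].round(1),"r",round(float(np.sqrt(s[2]+s[0]**2+s[1]**2)),1),st[k].tolist()
E
python3 - <<'E'
from fit import *
import pickle
im=cv2.imread("pics/w1.png")[:,:,::-1].copy(); m=pickle.load(open("w1.pkl","rb"))
print("red",rim(im,m,(283,285),r=45)); print("yel",rim(im,m,(275,25),r=50))
print("s_yel",white(im,m,(98,236)),"s_blk",white(im,m,(79,113)))
im=cv2.imread("pics/top0.png")[:,:,::-1].copy(); m=camera_model("top")
for n,(x,y) in dict(red=(493,212),blue=(233,208),black=(302,188),yellow=(363,212)).items(): print(n,rim(im,m,(x*.7,y*.7),r=18))
for n,(x,y) in dict(red=(247,334),blue=(323,333),black=(399,335),yellow=(474,335)).items(): print(n,white(im,m,(x*.7,y*.7)))
E
```

```text
red (array([ 644. , -196.3]), 'r', 26.6, [255, 257, 56, 56, 715])
yel (array([637.1,  17.3]), 'r', 25.9, [241, 0, 68, 63, 974])
s_yel (array([ 442.4, -176.6]), 'r', 31.6, [70, 209, 58, 56, 2481]) s_blk (array([437.8, -46.8]), 'r', 32.1, [47, 81, 64, 66, 3274])
red (array([ 643.1, -195.3]), 'r', 24.4, [348, 137, 9, 13, 19])
blue (array([636.9, 233.9]), 'r', 24.0, [151, 134, 20, 13, 32])
black (array([672.4, 122.2]), 'r', 23.5, [200, 121, 20, 12, 30])
yellow (array([636.4,  20.8]), 'r', 24.3, [244, 137, 21, 15, 80])
red (array([430.6, 215.7]), 'r', 31.7, [160, 222, 26, 25, 537])
blue (array([437.9,  85.5]), 'r', 31.8, [213, 220, 27, 26, 538])
black (array([436.1, -44.3]), 'r', 31.7, [266, 222, 26, 25, 524])
yellow (array([ 440.4, -174.3]), 'r', 31.7, [318, 221, 26, 26, 523])
```

Emit:
carry_out --slide '[[0,-0.03,0],[0,-0.1,-0.02],[0.004,-0.18,-0.08],[0.008,-0.24,-0.16],[0.012,-0.262,-0.24],[0.012,-0.262,-0.28],[0.012,-0.262,-0.28],[0.012,-0.262,-0.28]]' --dr '[[0,0,0],[0,0,0],[0,0,0],[0,0,0],[0,0,0],[0,0,0],[0,0,0],[0,0,0]]' --gripper '[100,100,100,100,100,100,100,100]'

```text
clock: 2.37
eef_pos: [643.7, -196.7, 233.2]
eef_rot: [-3.141, -0.0, 1.57]
wrist_force: [-0.3, 0.3, 0.5]
finger_gap: 93.9
finger_force: 0.0
```

```bash
python3 - <<'E'
from fit import *
s=read_state(); print(s['clock'],s['eef_pos'],s['eef_rot'],s['qd'].round(3))
m=camera_model("wrist"); im=save("wrist","pics/w2.png")
o=np.array([644,-196.3,91]);R=np.array(m["R"]);c=R@o+np.array(m["t"]); f=210/np.tan(np.radians(m["vfov"]/2)); g=(m["cx"]+f*c[0]/c[2],m["cy"]+f*c[1]/c[2]); print(g)
print(rim(im,m,g,r=60)); print(read_state()['eef_pos'])
E
```

```text
2.3667 [ 643.71190024 -196.68132391  233.20298056] [-3.14149933e+00 -4.71146979e-05  1.56992792e+00] [ 0.013 -0.021 -0.022 -0.001  0.004  0.002]
(np.float64(282.0360684607599), np.float64(232.96674287857715))
(array([ 644.2, -196.1]), 'r', 26.2, [244, 194, 78, 76, 1190])
[ 644.07049534 -196.39560947  234.08096298]
```

View pics/w2.png

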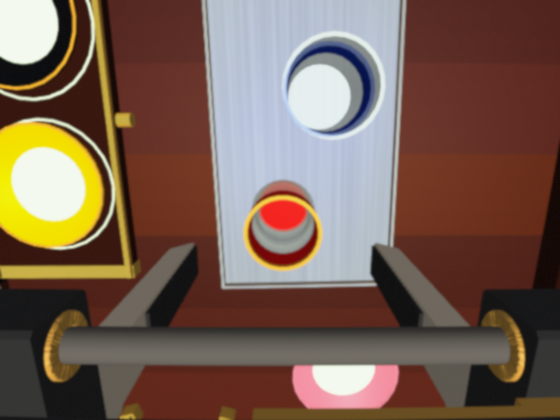

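Red rim is at (283,233), centred between the fingers (185 and 385). Descend and grip.

Emit:
carry_out --slide '[[0,0,-0.04],[0,0,-0.12],[0,0,-0.2],[0,0,-0.27],[0,0,-0.306],[0,0,-0.306],[0,0,-0.306],[0,0,-0.306],[0,0,-0.306],[0,0,-0.306]]' --dr '[[0,0,0],[0,0,0],[0,0,0],[0,0,0],[0,0,0],[0,0,0],[0,0,0],[0,0,0],[0,0,0],[0,0,0]]' --gripper '[100,100,100,100,100,100,60,55,50,45]' --newtons 10

```text
clock: 3.25
eef_pos: [644.3, -196.4, 157.2]
eef_rot: [3.14, 0.001, 1.571]
wrist_force: [-0.9, 0.0, 0.4]
finger_gap: 70.6
finger_force: 0.0
```

Emit:
carry_out --slide '[[0,0,0],[0,0,0],[0,0,0],[0,0,0]]' --dr '[[0,0,0],[0,0,0],[0,0,0],[0,0,0]]' --gripper '[30,20,20,20]'

```text
clock: 3.58
eef_pos: [644.1, -196.2, 156.3]
eef_rot: [-3.142, 0.0, 1.571]
wrist_force: [-0.9, -0.8, 1.0]
finger_gap: 51.1
finger_force: 10.0
```

```bash
python3 - <<'E'
from fit import *
s=read_state(); print(s['clock'],s['eef_pos'],s['finger_gap'],s['finger_force'],s['wrist_force'])
m=camera_model("wrist"); im=save("wrist","pics/w3.png")
R=np.array(m["R"]);c=R@np.array([644,-196.3,91])+np.array(m["t"]); f=210/np.tan(np.radians(m["vfov"]/2)); g=(m["cx"]+f*c[0]/c[2],m["cy"]+f*c[1]/c[2]); print(g)
print(rim(im,m,g,r=75))
E
```

```text
3.5833 [ 644.06440588 -196.2251632   156.33486886] 51.091332479934735 10.000154860317707 [-0.89706125 -0.76713     1.04222846]
(np.float64(280.5118850131825), np.float64(285.2954270439517))
(array([ 645.5, -196.4]), 'r', 26.5, [226, 230, 116, 98, 1683])
```

Emit:
carry_out --slide '[[0,0,0.01],[0,0,0.04],[0,0,0.09],[0,0,0.15],[0,0,0.22],[-0.02,0,0.29],[-0.06,0,0.36],[-0.12,0.02,0.41],[-0.18,0.06,0.44],[-0.25,0.12,0.45]]' --dr '[[0,0,0],[0,0,0],[0,0,0],[0,0,0],[0,0,0],[0,0,0],[0,0,0],[0,0,0],[0,0,0],[0,0,0]]' --gripper '[20,20,20,20,20,20,20,20,20,20]'

```text
clock: 4.47
eef_pos: [581.2, -166.7, 271.3]
eef_rot: [3.138, 0.001, 1.57]
wrist_force: [-0.2, 0.5, -1.6]
finger_gap: 51.3
finger_force: 10.0
```

Emit:
carry_out --slide '[[-0.06,0.08,0],[-0.12,0.17,0],[-0.18,0.27,0],[-0.24,0.37,0],[-0.3,0.47,0],[-0.35,0.57,0],[-0.4,0.67,0],[-0.44,0.77,0],[-0.47,0.87,0],[-0.5,0.97,0]]' --dr '[[0,0,0],[0,0,0],[0,0,0],[0,0,0],[0,0,0],[0,0,0],[0,0,0],[0,0,0],[0,0,0],[0,0,0]]' --gripper '[20,20,20,20,20,20,20,20,20,20]'

```text
clock: 5.3
eef_pos: [456.0, 77.4, 270.0]
eef_rot: [3.14, -0.0, 1.57]
wrist_force: [0.3, -0.1, -0.9]
finger_gap: 51.1
finger_force: 10.0
```

Emit:
carry_out --slide '[[-0.02,0.09,0],[-0.04,0.16,0],[-0.06,0.22,0],[-0.08,0.27,0],[-0.096,0.296,0],[-0.096,0.296,0],[-0.096,0.296,0]]' --dr '[[0,0,0],[0,0,0],[0,0,0],[0,0,0],[0,0,0],[0,0,0],[0,0,0]]' --gripper '[20,20,20,20,20,20,20]'

```text
clock: 5.88
eef_pos: [432.6, 150.1, 269.2]
eef_rot: [3.141, -0.0, 1.571]
wrist_force: [-0.1, -0.3, -1.4]
finger_gap: 51.3
finger_force: 10.0
```

```bash
cat >> fit.py <<'E'
def px(m,X):
    c=np.array(m["R"])@np.array(X,float)+np.array(m["t"]); f=210/np.tan(np.radians(m["vfov"]/2)); x,y=c[:2]/c[2]; k=1+m["k1"]*(x*x+y*y)
    return m["cx"]+f*x*k,m["cy"]+f*y*k
E
python3 - <<'E'
from fit import *
s=read_state(); print(s['clock'],s['eef_pos'],s['eef_rot'],s['finger_gap'])
m=camera_model("wrist"); im=save("wrist","pics/w4.png")
g=px(m,(432.5,213.3,19)); print(g); print("s_red",white(im,m,g))
g=px(m,(641,233,91)); print(g); 
try: print("g_blue",rim(im,m,g,r=60))
except Exception as e: print(e)
E
```

```text
5.8833 [432.606834   150.12423522 269.23027239] [ 3.14074670e+00 -9.08246185e-05  1.57116009e+00] 51.266949661748804
(np.float64(281.98272011974734), np.float64(131.82857767509637))
s_red (array([432.5, 214.2]), 'r', 32.2, [247, 94, 71, 73, 3985])
(np.float64(570.6199491670325), np.float64(108.70049533154153))
g_blue (array([634.7, 232.3]), 'r', 25.3, [528, 74, 32, 71, 227])
```

View pics/w4.png

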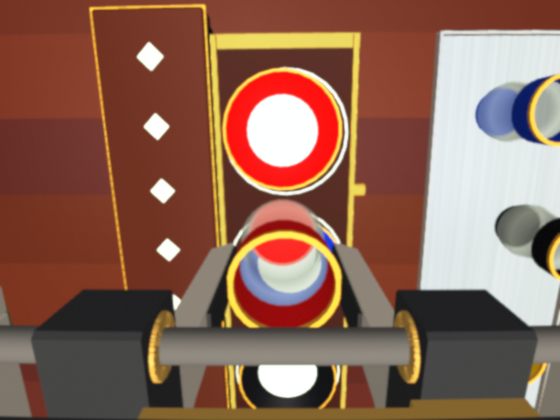

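Red saucer middle is at (283,131); the held red glass rim is at (283,282), upright.

Emit:
carry_out --slide '[[0,0.06,0],[0,0.14,0],[0,0.21,-0.02],[0,0.255,-0.07],[0,0.255,-0.14],[0,0.255,-0.21],[0,0.255,-0.28],[0,0.255,-0.33],[0,0.255,-0.356],[0,0.255,-0.364]]' --dr '[[0,0,0],[0,0,0],[0,0,0],[0,0,0],[0,0,0],[0,0,0],[0,0,0],[0,0,0],[0,0,0],[0,0,0]]' --gripper '[20,20,20,20,20,20,20,20,20,20]'

```text
clock: 6.77
eef_pos: [432.7, 213.4, 176.9]
eef_rot: [-3.14, 0.001, 1.57]
wrist_force: [0.8, 0.1, -1.5]
finger_gap: 51.1
finger_force: 10.0
```

Emit:
carry_out --slide '[[0,0,-0.004],[0,0,-0.008],[0,0,-0.012],[0,0,-0.016],[0,0,-0.02],[0,0,-0.022],[0,0,-0.022],[0,0,-0.022]]' --dr '[[0,0,0],[0,0,0],[0,0,0],[0,0,0],[0,0,0],[0,0,0],[0,0,0],[0,0,0]]' --gripper '[20,20,20,20,20,20,20,20]'

```text
clock: 7.43
eef_pos: [432.6, 214.1, 172.3]
eef_rot: [3.141, -0.0, 1.571]
wrist_force: [-0.5, -0.3, 1.2]
finger_gap: 50.4
finger_force: 10.0
```

```bash
python3 - <<'E'
from fit import *
s=read_state(); print(s['clock'],s['eef_pos'],s['finger_gap'],s['wrist_force'])
E
```

```text
7.4333 [432.61476453 214.05102848 172.30735652] 50.443870338178876 [-0.46725031 -0.25987538  1.1548329 ]
```

Emit:
carry_out --slide '[[0,0,0],[0,0,0],[0,0,0],[0,0,0],[0,0,0],[0,0,0.04],[0,0,0.12],[0,0,0.24],[0,0,0.36],[0,0,0.42]]' --dr '[[0,0,0],[0,0,0],[0,0,0],[0,0,0],[0,0,0],[0,0,0],[0,0,0],[0,0,0],[0,0,0],[0,0,0]]' --gripper '[56,60,70,80,90,100,100,100,100,100]'

```text
clock: 8.27
eef_pos: [432.9, 214.2, 281.3]
eef_rot: [3.138, -0.002, 1.571]
wrist_force: [-0.0, 0.3, -0.3]
finger_gap: 94.0
finger_force: 0.0
```

```bash
python3 - <<'E'
from fit import *
s=read_state(); print(s['clock'],s['eef_pos'],s['eef_rot'],s['finger_gap'])
m=camera_model("wrist"); im=save("wrist","pics/w5.png")
g=px(m,(432.5,214,107)); print(g,rim(im,m,g,z=107,r=60))
E
```

```text
8.2667 [432.94788694 214.20409239 281.31878384] [ 3.13770275e+00 -1.60308337e-03  1.57067128e+00] 93.96434178519877
(np.float64(280.363185812997), np.float64(221.04781100992753)) (array([419.4, 211.5]), 'r', 32.8, [223, 190, 78, 68, 586])
```

View pics/w5.png

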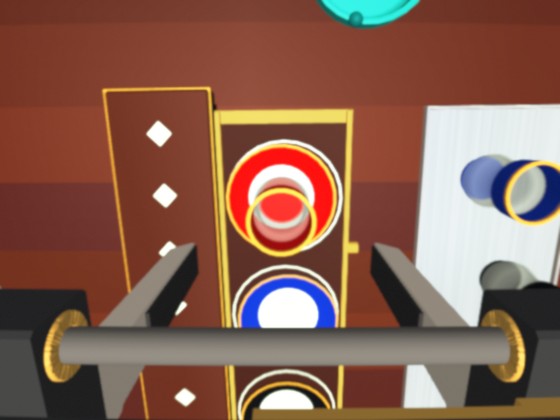

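Red glass stands in its saucer (281,205 in the red ring). Now the yellow one.

Emit:
carry_out --slide '[[0.06,-0.04,0],[0.16,-0.13,0],[0.28,-0.24,0],[0.4,-0.36,0],[0.52,-0.48,0],[0.63,-0.6,0],[0.73,-0.7,0],[0.8,-0.76,0],[0.818,-0.78,0],[0.818,-0.78,0]]' --dr '[[0,0,0],[0,0,0],[0,0,0],[0,0,0],[0,0,0],[0,0,0],[0,0,0],[0,0,0],[0,0,0],[0,0,0]]' --gripper '[100,100,100,100,100,100,100,100,100,100]'

```text
clock: 9.15
eef_pos: [637.5, 17.9, 276.5]
eef_rot: [-3.141, 0.0, 1.569]
wrist_force: [-0.3, -0.9, -0.3]
finger_gap: 93.4
finger_force: 0.0
```

Emit:
carry_out --slide '[[0,0,-0.04],[0,0,-0.1],[0,0,-0.16],[0,0,-0.178],[0,0,-0.178],[0,0,-0.178]]' --dr '[[0,0,0],[0,0,0],[0,0,0],[0,0,0],[0,0,0],[0,0,0]]' --gripper '[100,100,100,100,100,100]'

```text
clock: 9.65
eef_pos: [636.8, 19.8, 233.2]
eef_rot: [3.141, -0.0, 1.571]
wrist_force: [-0.2, 0.3, 0.2]
finger_gap: 94.0
finger_force: 0.0
```

```bash
python3 - <<'E'
from fit import *
s=read_state(); print(s['clock'],s['eef_pos'],s['eef_rot'],s['finger_gap'])
m=camera_model("wrist"); im=save("wrist","pics/w6.png")
g=px(m,(637,18,91)); print(g,rim(im,m,g,r=55))
g=px(m,(673,121,91)); print(g,rim(im,m,g,r=60))
g=px(m,(439.5,84,19)); print(g,white(im,m,g))
E
```

```text
9.65 [636.7826574   19.75264137 233.16281649] [ 3.14129471e+00 -1.81459866e-05  1.57147965e+00] 93.97875306237131
(np.float64(281.8727476760221), np.float64(236.04610013084334)) (array([637.4,  18.2]), 'r', 24.3, [247, 210, 73, 59, 1271])
(np.float64(342.40730474391256), np.float64(71.66112200337724)) (array([672.7, 120.6]), 'r', 23.9, [302, 29, 81, 85, 450])
(np.float64(43.8890096452958), np.float64(132.12587445176848)) (array([439.9,  83.3]), 'r', 32.0, [7, 93, 76, 79, 4704])
```

```bash
python3 - <<'E'
from fit import *
im=cv2.imread("pics/w6.png"); cv2.imwrite("pics/c6.png",cv2.resize(im[10:290,220:400],None,fx=2,fy=2,interpolation=cv2.INTER_CUBIC))
hsv=cv2.cvtColor(im,cv2.COLOR_BGR2HSV)
for r in range(186,204,2): print(r,hsv[r,283],hsv[r+74,283])
E
```

```text
186 [ 32 122 207] [ 22 255 161]
188 [ 31 124 202] [ 23 255 161]
190 [ 27 154 175] [ 22 239 158]
192 [ 22 238 154] [ 20 202 179]
194 [ 21 217 166] [ 24 182 246]
196 [ 24 176 240] [ 23 113 247]
198 [ 27 172 251] [110   7 222]
200 [ 30 205 251] [104  21 227]
202 [ 30 245 251] [103  21 227]
```

View pics/c6.png

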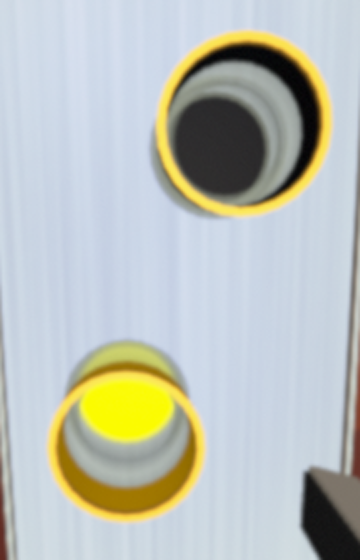

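The yellow rim spans rows 195-270 (centre 283,233); the black glass is up at (342,72). The yellow centre is about y=20, so I nudge +1 mm and grip.

Emit:
carry_out --slide '[[0,0.004,-0.04],[0,0.004,-0.12],[0,0.004,-0.2],[0,0.004,-0.27],[0,0.004,-0.306],[0,0.004,-0.306],[0,0.004,-0.306],[0,0.004,-0.306],[0,0.004,-0.306],[0,0.004,-0.306]]' --dr '[[0,0,0],[0,0,0],[0,0,0],[0,0,0],[0,0,0],[0,0,0],[0,0,0],[0,0,0],[0,0,0],[0,0,0]]' --gripper '[100,100,100,100,100,100,60,55,50,45]' --newtons 10

```text
clock: 10.53
eef_pos: [637.4, 20.0, 157.2]
eef_rot: [3.14, 0.0, 1.571]
wrist_force: [0.9, -0.3, 0.2]
finger_gap: 71.1
finger_force: 0.0
```

Emit:
carry_out --slide '[[0,0,0],[0,0,0],[0,0,0],[0,0,0]]' --dr '[[0,0,0],[0,0,0],[0,0,0],[0,0,0]]' --gripper '[30,20,20,20]'

```text
clock: 10.87
eef_pos: [637.1, 20.0, 156.3]
eef_rot: [3.141, 0.0, 1.571]
wrist_force: [-1.0, -0.1, 1.7]
finger_gap: 51.3
finger_force: 10.0
```

Emit:
carry_out --slide '[[0,0,0.01],[0,0,0.04],[0,0,0.09],[0,0,0.15],[0,0,0.22],[-0.02,0,0.29],[-0.06,0,0.36],[-0.12,-0.02,0.41],[-0.18,-0.06,0.44],[-0.25,-0.12,0.45]]' --dr '[[0,0,0],[0,0,0],[0,0,0],[0,0,0],[0,0,0],[0,0,0],[0,0,0],[0,0,0],[0,0,0],[0,0,0]]' --gripper '[20,20,20,20,20,20,20,20,20,20]'

```text
clock: 11.7
eef_pos: [574.3, -9.6, 271.4]
eef_rot: [3.138, 0.0, 1.572]
wrist_force: [0.4, -0.8, -0.8]
finger_gap: 50.7
finger_force: 10.0
```

Emit:
carry_out --slide '[[-0.06,-0.07,0],[-0.12,-0.15,0],[-0.19,-0.24,0],[-0.26,-0.33,0],[-0.34,-0.43,0],[-0.42,-0.53,0],[-0.48,-0.61,0],[-0.52,-0.656,0],[-0.528,-0.666,0],[-0.528,-0.666,0]]' --dr '[[0,0,0],[0,0,0],[0,0,0],[0,0,0],[0,0,0],[0,0,0],[0,0,0],[0,0,0],[0,0,0],[0,0,0]]' --gripper '[20,20,20,20,20,20,20,20,20,20]'

```text
clock: 12.53
eef_pos: [442.4, -177.0, 269.7]
eef_rot: [3.14, 0.001, 1.569]
wrist_force: [0.3, -0.0, -1.0]
finger_gap: 51.0
finger_force: 10.0
```

Emit:
carry_out --slide '[[0,0,-0.03],[0,0,-0.09],[0,0,-0.16],[0,0,-0.23],[0,0,-0.29],[0,0,-0.34],[0,0,-0.356],[0,0,-0.364],[0,0,-0.364],[0,0,-0.364]]' --dr '[[0,0,0],[0,0,0],[0,0,0],[0,0,0],[0,0,0],[0,0,0],[0,0,0],[0,0,0],[0,0,0],[0,0,0]]' --gripper '[20,20,20,20,20,20,20,20,20,20]'

```text
clock: 13.37
eef_pos: [443.0, -176.3, 178.2]
eef_rot: [3.141, 0.0, 1.571]
wrist_force: [-0.3, -0.5, -0.8]
finger_gap: 50.6
finger_force: 10.0
```

```bash
python3 - <<'E'
from fit import *
s=read_state(); print(s['clock'],s['eef_pos'],s['eef_rot'],s['finger_gap'],s['wrist_force'])
m=camera_model("wrist"); im=save("wrist","pics/w7.png")
g=px(m,(437.8,-46.8,19)); print(g,white(im,m,g))
# yellow rim ring: circle fit at z=30 using yellow pixels outer hull
g=px(m,(442.4,-176.6,19)); print(g)
E
```

```text
13.3667 [ 442.96708728 -176.32652673  178.21921905] [3.14080076e+00 3.48537109e-04 1.57105193e+00] 50.59767944937476 [-0.31803365 -0.49262175 -0.84751026]
(np.float64(273.37570222511505), np.float64(27.14981238916326)) (array([437.8, -46.1]), 'r', 31.9, [223, 0, 102, 80, 6890])
(np.float64(280.7623837303767), np.float64(226.47113151086222))
```

View pics/w7.png

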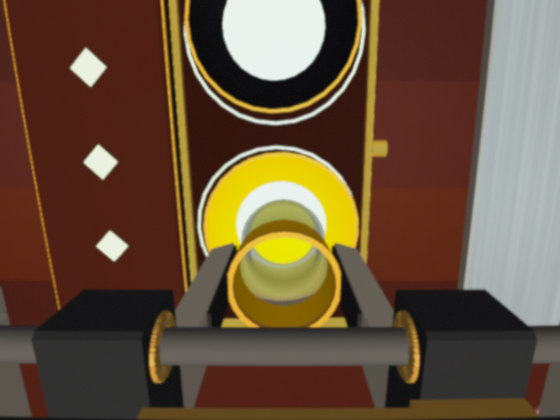

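The yellow saucer's white middle runs from x 236 to 327 (centre about 281,226), exactly as predicted. Set down and release.

Emit:
carry_out --slide '[[0,0,-0.004],[0,0,-0.008],[0,0,-0.012],[0,0,-0.016],[0,0,-0.02],[0,0,-0.022],[0,0,-0.022],[0,0,-0.022]]' --dr '[[0,0,0],[0,0,0],[0,0,0],[0,0,0],[0,0,0],[0,0,0],[0,0,0],[0,0,0]]' --gripper '[20,20,20,20,20,20,20,20]'

```text
clock: 14.08
eef_pos: [442.6, -176.5, 172.3]
eef_rot: [3.142, 0.0, 1.571]
wrist_force: [-1.3, -0.0, 3.3]
finger_gap: 50.9
finger_force: 10.0
```

Emit:
carry_out --slide '[[0,0,0],[0,0,0],[0,0,0],[0,0,0],[0,0,0],[0,0,0.04],[0,0,0.12],[0,0,0.24],[0,0,0.36],[0,0,0.42]]' --dr '[[0,0,0],[0,0,0],[0,0,0],[0,0,0],[0,0,0],[0,0,0],[0,0,0],[0,0,0],[0,0,0],[0,0,0]]' --gripper '[56,60,70,80,90,100,100,100,100,100]'

```text
clock: 14.92
eef_pos: [442.9, -176.6, 281.3]
eef_rot: [3.138, 0.002, 1.571]
wrist_force: [0.6, -0.0, 0.3]
finger_gap: 93.6
finger_force: 0.0
```

Emit:
carry_out --slide '[[0.02,0.06,0],[0.06,0.16,0],[0.12,0.27,0],[0.18,0.39,0],[0.24,0.51,0],[0.3,0.63,0],[0.36,0.75,0],[0.42,0.86,0],[0.48,0.95,0],[0.5,1.0,0]]' --dr '[[0,0,0],[0,0,0],[0,0,0],[0,0,0],[0,0,0],[0,0,0],[0,0,0],[0,0,0],[0,0,0],[0,0,0]]' --gripper '[100,100,100,100,100,100,100,100,100,100]'

```text
clock: 15.75
eef_pos: [568.5, 75.9, 277.7]
eef_rot: [3.141, -0.0, 1.572]
wrist_force: [0.1, -0.8, 0.0]
finger_gap: 94.2
finger_force: 0.0
```

Emit:
carry_out --slide '[[0.06,0.1,0],[0.12,0.22,0],[0.18,0.34,0],[0.24,0.46,-0.02],[0.28,0.56,-0.08],[0.284,0.62,-0.14],[0.284,0.634,-0.178],[0.284,0.634,-0.178],[0.284,0.634,-0.178]]' --dr '[[0,0,0],[0,0,0],[0,0,0],[0,0,0],[0,0,0],[0,0,0],[0,0,0],[0,0,0],[0,0,0]]' --gripper '[100,100,100,100,100,100,100,100,100]'

```text
clock: 16.5
eef_pos: [638.4, 231.0, 233.0]
eef_rot: [-3.141, 0.0, 1.57]
wrist_force: [-0.5, -0.3, 0.8]
finger_gap: 94.0
finger_force: 0.0
```

```bash
python3 - <<'E'
from fit import *
s=read_state(); print(s['clock'],s['eef_pos'],s['eef_rot'],s['finger_gap'])
m=camera_model("wrist"); im=save("wrist","pics/w8.png")
g=px(m,(638,232,91)); print(g,rim(im,m,g,r=60))
E
```

```text
16.5 [638.4391984  230.9586278  233.04015455] [-3.14115718e+00  3.52246561e-04  1.57012763e+00] 93.98612789461517
(np.float64(281.0611118813384), np.float64(231.99471151591908)) (array([637.5, 232. ]), 'r', 23.6, [245, 217, 72, 49, 200])
```

View pics/w8.png

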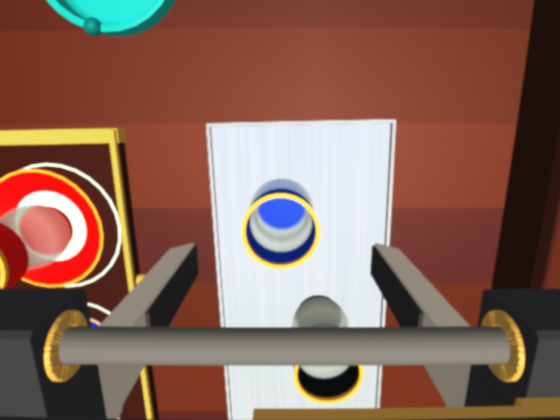

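Blue rim is at (281,230), and the red glass foot sits mid-saucer (45,230). Gripping blue.

Emit:
carry_out --slide '[[0,0.004,-0.04],[0,0.004,-0.12],[0,0.004,-0.2],[0,0.004,-0.27],[0,0.004,-0.306],[0,0.004,-0.306],[0,0.004,-0.306],[0,0.004,-0.306],[0,0.004,-0.306],[0,0.004,-0.306]]' --dr '[[0,0,0],[0,0,0],[0,0,0],[0,0,0],[0,0,0],[0,0,0],[0,0,0],[0,0,0],[0,0,0],[0,0,0]]' --gripper '[100,100,100,100,100,100,60,55,50,45]' --newtons 10

```text
clock: 17.38
eef_pos: [638.8, 233.1, 157.2]
eef_rot: [3.14, -0.0, 1.571]
wrist_force: [-0.3, -0.5, 0.5]
finger_gap: 70.8
finger_force: 0.0
```

Emit:
carry_out --slide '[[0,0,0],[0,0,0],[0,0,0],[0,0,0]]' --dr '[[0,0,0],[0,0,0],[0,0,0],[0,0,0]]' --gripper '[30,20,20,20]'

```text
clock: 17.72
eef_pos: [638.5, 233.0, 156.4]
eef_rot: [-3.142, -0.0, 1.571]
wrist_force: [-0.9, -0.3, 1.9]
finger_gap: 50.7
finger_force: 10.0
```

Emit:
carry_out --slide '[[0,0,0.01],[0,0,0.04],[0,0,0.09],[0,0,0.15],[0,0,0.22],[-0.02,0,0.29],[-0.06,0,0.36],[-0.12,-0.02,0.41],[-0.18,-0.06,0.44],[-0.25,-0.12,0.45]]' --dr '[[0,0,0],[0,0,0],[0,0,0],[0,0,0],[0,0,0],[0,0,0],[0,0,0],[0,0,0],[0,0,0],[0,0,0]]' --gripper '[20,20,20,20,20,20,20,20,20,20]'

```text
clock: 18.55
eef_pos: [575.7, 203.4, 271.3]
eef_rot: [3.138, -0.001, 1.572]
wrist_force: [0.8, -0.1, -1.4]
finger_gap: 51.0
finger_force: 10.0
```

Emit:
carry_out --slide '[[-0.06,-0.06,0],[-0.12,-0.13,0],[-0.19,-0.2,0],[-0.27,-0.27,0],[-0.35,-0.34,0],[-0.43,-0.4,0],[-0.5,-0.45,0],[-0.536,-0.474,0],[-0.544,-0.477,0],[-0.544,-0.477,0]]' --dr '[[0,0,0],[0,0,0],[0,0,0],[0,0,0],[0,0,0],[0,0,0],[0,0,0],[0,0,0],[0,0,0],[0,0,0]]' --gripper '[20,20,20,20,20,20,20,20,20,20]'

```text
clock: 19.38
eef_pos: [440.1, 83.7, 269.8]
eef_rot: [3.14, -0.0, 1.57]
wrist_force: [-0.8, -0.9, -2.3]
finger_gap: 50.8
finger_force: 10.0
```

Emit:
carry_out --slide '[[0,0,-0.03],[0,0,-0.09],[0,0,-0.16],[0,0,-0.23],[0,0,-0.29],[0,0,-0.34],[0,0,-0.356],[0,0,-0.364],[0,0,-0.364],[0,0,-0.364]]' --dr '[[0,0,0],[0,0,0],[0,0,0],[0,0,0],[0,0,0],[0,0,0],[0,0,0],[0,0,0],[0,0,0],[0,0,0]]' --gripper '[20,20,20,20,20,20,20,20,20,20]'

```text
clock: 20.22
eef_pos: [440.5, 83.9, 178.1]
eef_rot: [3.141, -0.0, 1.571]
wrist_force: [0.7, 0.3, -0.7]
finger_gap: 51.0
finger_force: 10.0
```

```bash
python3 - <<'E'
from fit import *
s=read_state(); print(s['clock'],s['eef_pos'],s['eef_rot'],s['finger_gap'],s['wrist_force'])
m=camera_model("wrist"); im=save("wrist","pics/w9.png")
print(px(m,(439.9,83.8,19)))
E
```

```text
20.2167 [440.45525503  83.93397782 178.14124356] [ 3.14081593e+00 -8.29440806e-05  1.57078703e+00] 51.01520144966652 [ 0.69082158  0.33652018 -0.67274904]
(np.float64(280.7955944180009), np.float64(226.40193771695255))
```

View pics/w9.png

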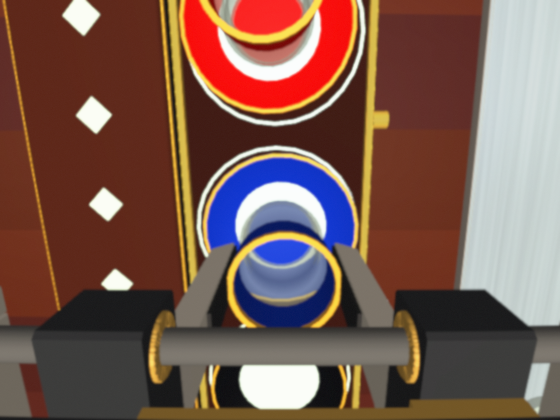

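The blue saucer middle spans x 236-327, with the held glass concentric at (283,282). The red glass (270,30) is centred in its saucer. Set down.

Emit:
carry_out --slide '[[0,0,-0.004],[0,0,-0.008],[0,0,-0.012],[0,0,-0.016],[0,0,-0.02],[0,0,-0.022],[0,0,-0.022],[0,0,-0.022]]' --dr '[[0,0,0],[0,0,0],[0,0,0],[0,0,0],[0,0,0],[0,0,0],[0,0,0],[0,0,0]]' --gripper '[20,20,20,20,20,20,20,20]'

```text
clock: 20.93
eef_pos: [440.1, 83.8, 172.2]
eef_rot: [3.142, 0.0, 1.571]
wrist_force: [-1.1, 0.0, 1.8]
finger_gap: 50.9
finger_force: 10.0
```

Emit:
carry_out --slide '[[0,0,0],[0,0,0],[0,0,0],[0,0,0],[0,0,0],[0,0,0.04],[0,0,0.12],[0,0,0.24],[0,0,0.36],[0,0,0.42]]' --dr '[[0,0,0],[0,0,0],[0,0,0],[0,0,0],[0,0,0],[0,0,0],[0,0,0],[0,0,0],[0,0,0],[0,0,0]]' --gripper '[56,60,70,80,90,100,100,100,100,100]'

```text
clock: 21.77
eef_pos: [440.5, 83.8, 281.2]
eef_rot: [3.138, -0.0, 1.571]
wrist_force: [-0.2, 0.0, 0.2]
finger_gap: 94.0
finger_force: 0.0
```

Emit:
carry_out --slide '[[0.05,0.01,0],[0.15,0.03,0],[0.28,0.05,0],[0.42,0.08,0],[0.56,0.1,0],[0.7,0.12,0],[0.82,0.14,0],[0.9,0.149,0],[0.932,0.149,0],[0.932,0.149,-0.03]]' --dr '[[0,0,0],[0,0,0],[0,0,0],[0,0,0],[0,0,0],[0,0,0],[0,0,0],[0,0,0],[0,0,0],[0,0,0]]' --gripper '[100,100,100,100,100,100,100,100,100,100]'

```text
clock: 22.6
eef_pos: [674.3, 121.0, 270.6]
eef_rot: [3.14, -0.0, 1.57]
wrist_force: [0.3, 0.7, 0.6]
finger_gap: 94.3
finger_force: 0.0
```

Emit:
carry_out --slide '[[0,0,-0.04],[0,0,-0.1],[0,0,-0.148],[0,0,-0.148],[0,0,-0.148],[0,0,-0.148]]' --dr '[[0,0,0],[0,0,0],[0,0,0],[0,0,0],[0,0,0],[0,0,0]]' --gripper '[100,100,100,100,100,100]'

```text
clock: 23.1
eef_pos: [673.0, 121.1, 233.5]
eef_rot: [3.141, -0.0, 1.571]
wrist_force: [-0.2, -0.6, 0.7]
finger_gap: 94.1
finger_force: 0.0
```

```bash
python3 - <<'E'
from fit import *
s=read_state(); print(s['clock'],s['eef_pos'],s['eef_rot'],s['finger_gap'])
m=camera_model("wrist"); im=save("wrist","pics/w10.png")
g=px(m,(673,121,91)); print(g,rim(im,m,g,r=60))
E
```

```text
23.1 [673.01190673 121.05139824 233.54931037] [ 3.14063842e+00 -1.36276167e-04  1.57068894e+00] 94.12392002259479
(np.float64(281.40815395466586), np.float64(233.42025525941276)) (array([672.6, 120.5]), 'r', 23.7, [246, 217, 71, 51, 291])
```

View pics/w10.png

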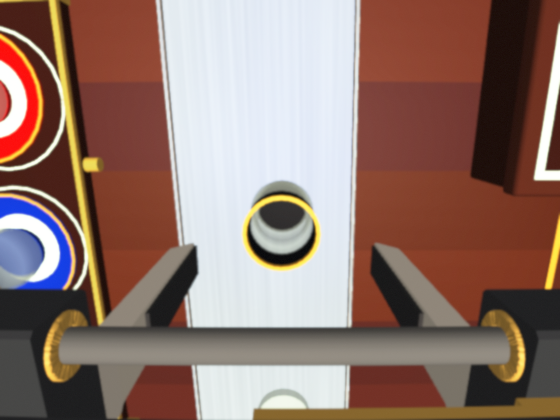

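Black rim is at (282,232), aligned. Grip and lift.

Emit:
carry_out --slide '[[0,0,-0.04],[0,0,-0.12],[0,0,-0.2],[0,0,-0.27],[0,0,-0.306],[0,0,-0.306],[0,0,-0.306],[0,0,-0.306],[0,0,-0.306],[0,0,-0.306]]' --dr '[[0,0,0],[0,0,0],[0,0,0],[0,0,0],[0,0,0],[0,0,0],[0,0,0],[0,0,0],[0,0,0],[0,0,0]]' --gripper '[100,100,100,100,100,100,60,55,50,45]' --newtons 10

```text
clock: 23.98
eef_pos: [673.4, 121.1, 157.3]
eef_rot: [3.14, -0.0, 1.571]
wrist_force: [-0.5, -0.2, -0.1]
finger_gap: 70.5
finger_force: 0.0
```

Emit:
carry_out --slide '[[0,0,0],[0,0,0],[0,0,0],[0,0,0]]' --dr '[[0,0,0],[0,0,0],[0,0,0],[0,0,0]]' --gripper '[30,20,20,20]'

```text
clock: 24.32
eef_pos: [673.1, 121.0, 156.3]
eef_rot: [3.142, -0.0, 1.571]
wrist_force: [0.4, 0.4, 1.4]
finger_gap: 50.8
finger_force: 10.0
```

Emit:
carry_out --slide '[[0,0,0.01],[0,0,0.04],[0,0,0.09],[0,0,0.15],[0,0,0.22],[-0.02,0,0.29],[-0.06,0,0.36],[-0.12,-0.02,0.41],[-0.18,-0.06,0.44],[-0.25,-0.12,0.45]]' --dr '[[0,0,0],[0,0,0],[0,0,0],[0,0,0],[0,0,0],[0,0,0],[0,0,0],[0,0,0],[0,0,0],[0,0,0]]' --gripper '[20,20,20,20,20,20,20,20,20,20]'

```text
clock: 25.15
eef_pos: [610.2, 91.5, 271.4]
eef_rot: [3.138, -0.0, 1.572]
wrist_force: [0.1, 0.3, -1.1]
finger_gap: 50.8
finger_force: 10.0
```

Emit:
carry_out --slide '[[-0.06,-0.06,0],[-0.13,-0.14,0],[-0.21,-0.22,0],[-0.3,-0.3,0],[-0.4,-0.38,0],[-0.5,-0.45,0],[-0.59,-0.51,0],[-0.66,-0.542,0],[-0.69,-0.549,0],[-0.69,-0.549,0]]' --dr '[[0,0,0],[0,0,0],[0,0,0],[0,0,0],[0,0,0],[0,0,0],[0,0,0],[0,0,0],[0,0,0],[0,0,0]]' --gripper '[20,20,20,20,20,20,20,20,20,20]'

```text
clock: 25.98
eef_pos: [437.4, -46.5, 269.8]
eef_rot: [3.14, 0.0, 1.57]
wrist_force: [0.7, 0.1, -0.5]
finger_gap: 50.7
finger_force: 10.0
```

Emit:
carry_out --slide '[[0,0,-0.03],[0,0,-0.09],[0,0,-0.16],[0,0,-0.23],[0,0,-0.29],[0,0,-0.34],[0,0,-0.356],[0,0,-0.364],[0,0,-0.364],[0,0,-0.364]]' --dr '[[0,0,0],[0,0,0],[0,0,0],[0,0,0],[0,0,0],[0,0,0],[0,0,0],[0,0,0],[0,0,0],[0,0,0]]' --gripper '[20,20,20,20,20,20,20,20,20,20]'

```text
clock: 26.82
eef_pos: [438.5, -46.1, 178.1]
eef_rot: [3.141, 0.0, 1.571]
wrist_force: [0.1, -0.3, -1.6]
finger_gap: 50.6
finger_force: 10.0
```

```bash
python3 - <<'E'
from fit import *
s=read_state(); print(s['clock'],s['eef_pos'],s['finger_gap'],s['wrist_force'])
m=camera_model("wrist"); im=save("wrist","pics/w11.png")
print(px(m,(437.8,-46.1,19)))
E
```

```text
26.8167 [438.53226036 -46.10009936 178.11979368] 50.5914834160293 [ 0.06382387 -0.26954487 -1.56045021]
(np.float64(280.5152617272834), np.float64(226.16846212622627))
```

View pics/w11.png

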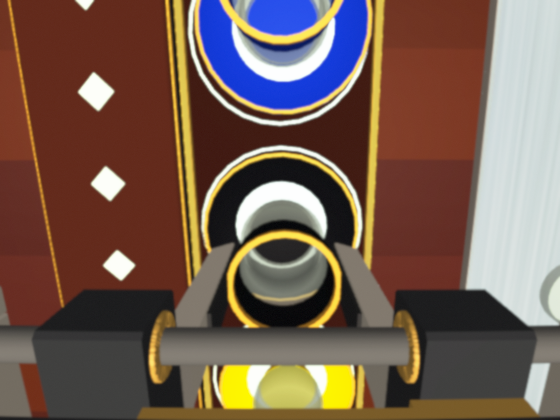

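The black saucer middle spans x 236-327 with the glass concentric above it. Set down, release, and retreat upward.

Emit:
carry_out --slide '[[0,0,-0.004],[0,0,-0.008],[0,0,-0.012],[0,0,-0.016],[0,0,-0.02],[0,0,-0.022],[0,0,-0.022],[0,0,-0.022]]' --dr '[[0,0,0],[0,0,0],[0,0,0],[0,0,0],[0,0,0],[0,0,0],[0,0,0],[0,0,0]]' --gripper '[20,20,20,20,20,20,20,20]'

```text
clock: 27.53
eef_pos: [438.1, -46.2, 172.2]
eef_rot: [-3.142, 0.0, 1.571]
wrist_force: [-1.1, 0.5, 1.9]
finger_gap: 50.9
finger_force: 10.0
```

Emit:
carry_out --slide '[[0,0,0],[0,0,0],[0,0,0],[0,0,0],[0,0,0],[0,0,0.04],[0,0,0.12],[0,0,0.24],[0,0,0.36],[0,0,0.46]]' --dr '[[0,0,0],[0,0,0],[0,0,0],[0,0,0],[0,0,0],[0,0,0],[0,0,0],[0,0,0],[0,0,0],[0,0,0]]' --gripper '[56,60,70,80,90,100,100,100,100,100]'

```text
clock: 28.37
eef_pos: [437.9, -46.2, 289.9]
eef_rot: [3.14, 0.0, 1.571]
wrist_force: [0.1, -0.2, -0.2]
finger_gap: 93.6
finger_force: 0.0
```

Emit:
carry_out --slide '[[0,-0.06,0.08],[0,-0.16,0.16],[0,-0.28,0.24],[0,-0.4,0.3],[0,-0.54,0.3],[0,-0.68,0.3],[0,-0.82,0.3],[0,-0.92,0.3],[0,-1,0.3],[0,-1,0.3]]' --dr '[[0,0,0],[0,0,0],[0,0,0],[0,0,0],[0,0,0],[0,0,0],[0,0,0],[0,0,0],[0,0,0],[0,0,0]]' --gripper '[100,100,100,100,100,100,100,100,100,100]'

```text
clock: 29.2
eef_pos: [437.5, -298.9, 362.3]
eef_rot: [-3.141, 0.0, 1.568]
wrist_force: [-0.0, 0.5, -0.0]
finger_gap: 94.1
finger_force: 0.0
```

```bash
python3 - <<'E'
from fit import *
print(read_state()['eef_pos'])
t=save("top","pics/top1.png"); s=save("side","pics/side1.png"); m=camera_model("top")
cv2.imwrite("pics/end.png",np.vstack([cv2.resize(t[100:275,120:400],(560,350)),s[150:320,:]])[:,:,::-1])
E
```

```text
[ 437.45376333 -298.92069165  362.34922542]
```

View pics/end.png

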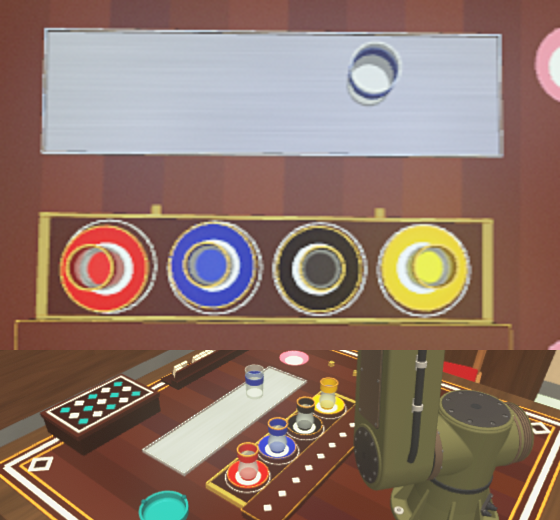

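The picture shows all four glasses upright, each mid-saucer: red (105,268), blue (212,267), black (320,268), yellow (426,267). The tumbler (373,73) and the ashtray are untouched.

```bash
python3 -c "
from cell import *
print(sign_off())"
```

```text
the job is handed in; nothing more can be done
None
```

All four tea glasses are standing upright in the middle of their own-colour saucers, the tumbler, ashtray and saucers look undisturbed in the final pictures, and the job was handed in at about 29 s.

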